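# Press shut the one part-raised lid of the pill organiser

## Robot

A 7-joint arm with a two-finger parallel gripper is mounted at the origin on the work surface. World frame = base frame: x ahead of the robot, y to its left, z up, the work surface at z = 0. Lengths are in m, angles in rad, forces in N, time in s.
With the tool pointing down it reaches from about 0.4 to 0.85 m from the base axis. Payload 4.5 kg.
Tool frame: the origin (TCP) lies between the finger pads, 19 mm behind the fingertips; this is the grasp point; z points along the fingers, y is the line along which they close (so a half turn about z gives the same grasp; the last joint's range is limited). The gripper opens to 85 mm and grips with 20 to 120 N. Pads are 22 mm wide; open, the fingers measure 114 mm over their backs; the gripper's body (76 mm by 85 mm) begins 54 mm behind the grasp point. The pads swing forward as they close: fully open they stand 13 mm farther back than shut.
Start: joints at [-1.2, 0.689, -0.195, 1.565, 0.157, 0.902, -0.215], TCP at [0.207, 0.59, 0.25] pointing down, gripper open.
Joint ranges: [-3.01, 3.01], [-0.46, 2.08], [-1.47, 1.51], [0.13, 2.56], [-1, 4.14], [0.04, 2.09], [-2.66, 2.66]. Speed limits (rad/s): [2.57, 2.57, 3.14, 3.14, 3.14, 3.14, 3.14].

## Interface

Orientations are given as a rotation vector (axis times angle).
In Python, from cell import robot gives the robot as it stands.
- The arm moves only by the shell command python3 -m creep 'ROWS' [FORCE]. ROWS is JSON, a list of rows, each an object of numbers: "claw": the opening, from 0 (shut) to 1 (fully open); "tx", "ty", "tz": the shift along the tool's x, y, z in m; "wx", "wy", "wz": the turn, a rotation vector about the tool's x, y, z in rad. In form: [{"claw": .., "tx": .., "ty": .., "tz": .., "wx": .., "wy": .., "wz": ..}, ...]. A call has 1 to 8 rows; each row is the pose to reach, as a shift and turn from the pose commanded when the call began, along the tool's axes at that moment; what a row does not reach only later rows make up. A row lasts 1/10 s, in which the tool goes at most 50 mm and 8.59 degrees, less where a joint would pass 70% of its speed; a pose out of reach is approached as far as the arm can. A call with a gripper value outside its range is refused whole. The fingers move at their own pace and stop on an object; FORCE is the grip in N (left out, the last holds). Time passes only in rows, so rows that repeat a pose let the fingers close. It gives the time, the measured TCP pose, the force, the opening and the grip force at its end, in the units of the state.
- robot.state(): the state, without advancing time (a new reading comes with each control period).
- robot.read_camera(name): name is "scene" or "top" or "wrist"; returns a dict with "image" (384x512x3 uint8, red, green, blue), "intrinsics" (3x3 intrinsics, pixels), "R" (3x3) and "t" (3): a world point X has camera coordinates R X + t; the wrist camera has in their place "hand_eye" (4x4, takes a point from camera to tool coordinates, whose origin is the TCP and whose axes are the flange's). Camera axes: x right, y down, z forward; pixel columns grow to the right and rows downward; lengths in m; the calibration is good to about 2 mm. The wrist camera is an equidistant fisheye: a pixel r from the principal point sees the ray r / f radians off the axis. A picture is of the moment at which its call begins: read the wrist's pose just before it. There is no depth.
- robot.close_job(): hands the job in; it is judged then, once.
The state is a dict: "time_s": time; "joint_pos": joint angles; "dq": joint speeds; "tau": joint torques, N m; "position": TCP position; "ee_rot": TCP orientation; "contact_force": force on the tool from outside, world axes, zero at the start; "ft_torque": the same for the moment, N m; "grip_width": opening from 0.0 (shut) to 1.0 (fully open); "gripper_force": force on a finger pad.
Only numpy, scipy, OpenCV 4.12 (cv2) and the standard library are available. Lean on these libraries where they do the work, as an engineer would, in place of code of your own. Each camera call takes 0.05 s, during which the arm holds its last target. There are 200 camera calls.

## Task

On the weekly pill organiser one lid has been left partly raised over its tablets: with your closed fingertips press that lid gently down until it is fully shut, then draw the hand well clear above it. Leave all else alone: the lids that are already shut, the wide-open lids of the emptied pods, and the things lying and standing around. Grasp and lift nothing, and let every pod stay seated in its rack.

Things in the scene. Friction and masses are not known exactly. Their poses are not given: they have to be found in the camera images.
- ajar_lid (a joint): the part-raised lid: angle about its hinge, 0 = fully shut (flush on the pod, a hard stop), grows as the lid rises; it starts between 0.35 and 0.60. A stiff friction hinge: the lid stays where it is left, does not spring back and has no catch to overcome; about 1 N at the front half turns it.
- ajar_pod: the pod whose lid is to be shut: open-topped white plastic box with four tablets in it, 56.5 mm (own x) by 40.5 mm (own y), 30 mm tall, about 45 g, standing loose (under 1 mm of play) in one of the rack's seven slots (which one varies). Origin under its centre, z up; its front (tab side) faces own -x. The top of the shut lid is 33 mm above this origin
- ajar_hinge (a point): middle of the part-raised lid's hinge line, which runs along the pod's own y at own (+27.5, 0, +30.5) mm. The tinted translucent plastic lid is 39.5 mm wide and 2.5 mm thick and reaches 62.5 mm from here to the front, thumb tab included (the tab is the last 7 mm, 17 mm wide)
- ajar_tab (a point): middle of the upper face of that lid's thumb tab, 60 mm from the hinge line, moves with the lid
- rack: shallow grey rack of the weekly pill organiser, 318 mm long (own y), 64 mm deep, standing fast on soft feet; slot floor 11 mm, walls 23 mm above the shelf; seven pods side by side in it, 45 mm apart. Pressed down with over 1 to 2 N the rack gives about 1 mm per 4 N (5 mm at most) and comes back. Origin on the shelf under its centre, front faces own -x
- open1_pod: a pod like ajar_pod but empty, with its lid standing wide open (1.75 to 2.1 rad from shut, leaning back behind the pod, up to 104 mm above the shelf); to be left alone. Origin under its centre, same axes
- open1_tab (a point): middle of the upper face of the thumb tab of open1_pod's lid, moves with the lid
- open2_pod: a pod like ajar_pod but empty, with its lid standing wide open (1.75 to 2.1 rad from shut, leaning back behind the pod, up to 104 mm above the shelf); to be left alone. Origin under its centre, same axes
- open2_tab (a point): middle of the upper face of the thumb tab of open2_pod's lid, moves with the lid
- shut1_pod: a pod like ajar_pod, with tablets in it and its lid already shut; to be left alone. Origin under its centre, same axes
- shut1_tab (a point): middle of the upper face of the thumb tab of shut1_pod's lid, moves with the lid
- shut2_pod: a pod like ajar_pod, with tablets in it and its lid already shut; to be left alone. Origin under its centre, same axes
- shut2_tab (a point): middle of the upper face of the thumb tab of shut2_pod's lid, moves with the lid
- shut3_pod: a pod like ajar_pod, with tablets in it and its lid already shut; to be left alone. Origin under its centre, same axes
- shut3_tab (a point): middle of the upper face of the thumb tab of shut3_pod's lid, moves with the lid
- shut4_pod: a pod like ajar_pod, with tablets in it and its lid already shut; to be left alone. Origin under its centre, same axes
- shut4_tab (a point): middle of the upper face of the thumb tab of shut4_pod's lid, moves with the lid
- amber_bottle: amber plastic pill bottle with white ribbed twist cap, 41 mm across, 77 mm tall, standing behind the organiser; origin under its centre; bystander, to be left alone
- glass_jar: round glass jar closed with a chrome lid, 66 mm across, 75 mm tall, standing behind the organiser; origin under its centre; bystander, to be left alone
- floss_case: flat white dental-floss case 48 x 40 x 15 mm, lying behind the organiser; origin under its centre; bystander, to be left alone
- tweezers: steel tweezers 100 mm long (own x), about 18 mm wide at the tips, 9 mm high, lying in front of the organiser (robot side); origin under the middle; bystander, to be left alone
- nail_clipper: steel nail clipper 57 mm long (own x), 12 mm wide, 14 mm high, lying in front of the organiser; origin under the middle; bystander, to be left alone
- thermometer: white clinical thermometer with steel tip, 124 mm long (own x, tip at +74 mm, other end at -50 mm), 19 mm wide, 11 mm high, lying in front of the organiser; origin under the body; bystander, to be left alone
There are look-alikes about, which are no part of the job. What is shaped like the ajar_pod but red or yellow is not meant.

How it is judged:
By the outcome, as a careful person would: the job done as asked, in the order asked, and still so for the second after the job is handed in, with the robot touching nothing.
It also fails if it takes over 29 s, if anything falls off the work surface, if the arm or the gripper's body presses on something with over 40 N, if the wrist force passes 120 N, or if a joint passes its speed limit or range.

## Working session

There is one attempt and no reset: what is moved stays moved. The work goes in short steps, Python scripts to look and compute and a shell command to move; the robot and the scene stay as the last step left them, time stands still between calls to the robot, and variables do not carry over. Pictures are saved under pics/ and viewed, at most 10 in all, crops included, and the job is handed in when it is done.

```bash
mkdir -p pics; python3 - <<'E'
from cell import robot
import cv2,pickle
d={}
for n in("scene","top"):
    c=robot.read_camera(n); d[n]=c
    cv2.imwrite(f"pics/{n}0.png",cv2.resize(c["image"][:,:,::-1],(800,600),interpolation=cv2.INTER_CUBIC))
    print(n,c["intrinsics"],c["R"],c["t"])
pickle.dump(d,open("c.pkl","wb"))
s=robot.state();print(s)
E
```

```text
scene [[431.19606634   0.         253.8337635 ]
 [  0.         431.19606634 193.63304371]
 [  0.           0.           1.        ]] [[ 0.75162215  0.65938885  0.01644653]
 [ 0.54178476 -0.60296234 -0.58558149]
 [-0.37620927  0.4490465  -0.81044668]] [-0.44633458 -0.21540174  1.02854064]
top [[482.71792853   0.         252.65549524]
 [  0.         482.71792853 188.00656561]
 [  0.           0.           1.        ]] [[-0.02116416 -0.99975881  0.00586578]
 [-0.97832411  0.01950083 -0.2061593 ]
 [ 0.20599519 -0.01010183 -0.97850086]] [0.04029736 0.56722208 0.80562416]
{'time_s': 0.1, 'joint_pos': array([-1.20020623,  0.68989723, -0.19455058,  1.56625967,  0.15731595,
        0.90252698, -0.21511359]), 'dq': array([ 1.67851251e-03, -2.76852612e-03, -1.01759615e-03, -3.80675977e-03,
       -1.50709681e-03,  1.48434404e-03,  8.09584821e-05]), 'tau': array([-3.04472633e-03, -5.40608847e+01, -1.27156690e+00, -1.58986616e+01,
        9.35365038e-03,  4.39102543e-03, -1.10031033e-05]), 'position': array([0.2063793 , 0.5893398 , 0.24926158]), 'ee_rot': array([-5.26351759e-01, -3.09701892e+00,  2.65179988e-03]), 'contact_force': array([1.28060397, 0.61613165, 0.23126663]), 'ft_torque': array([-0.01637562, -0.02412596, -0.0238958 ]), 'gripper_force': 0.0, 'grip_width': 1.0009136324103405}
```

View pics/scene0.png

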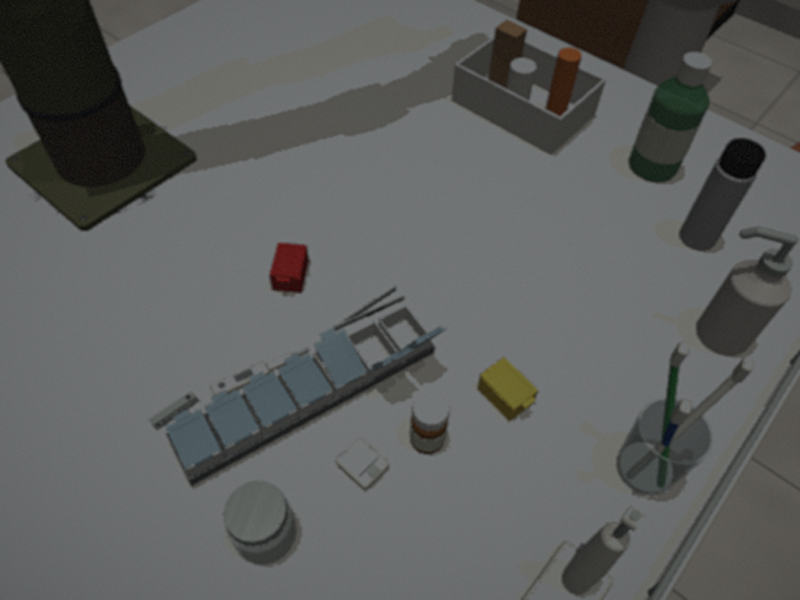

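View pics/top0.png

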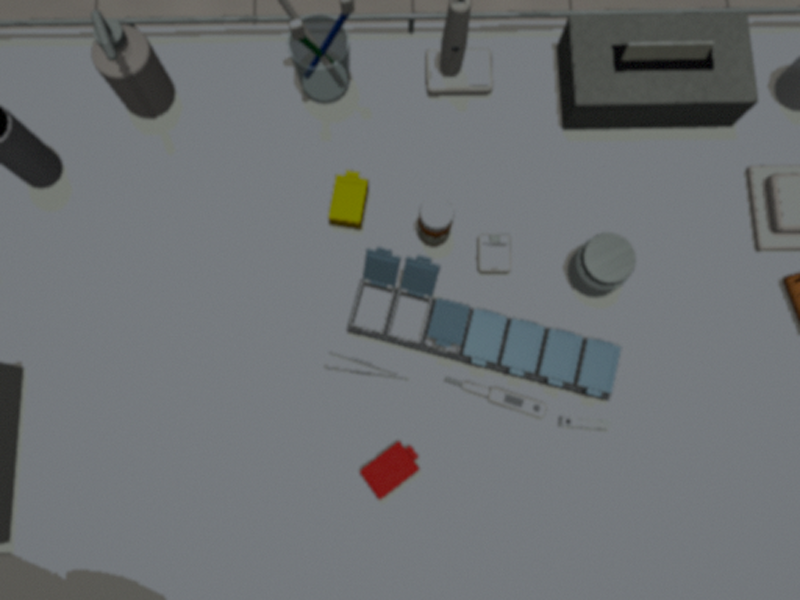

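Both views show the rack. The top picture's third slot from the left, (447,323), has a darker, foreshortened lid; in the scene picture it is at (342,358).
Candidates in the top picture: shut lids at (485,336), (523,347), (561,356) and (599,366); wide-open lids at (381,267) and (420,275); red decoy at (390,470) and yellow decoy at (349,200). I choose (447,323) and check it in a close crop.

```bash
python3 - <<'E'
import pickle,cv2,numpy as np
d=pickle.load(open("c.pkl","rb"))
f=lambda n,x,y,w,h,k:cv2.convertScaleAbs(cv2.resize(d[n]["image"][y:y+h,x:x+w,::-1],None,fx=k,fy=k,interpolation=cv2.INTER_CUBIC),alpha=1.5)
cv2.imwrite("pics/crop.png",np.hstack([f("top",218,150,80,120,5),f("scene",180,180,80,120,5)]))
E
```

```text
(no output)
```

View pics/crop.png

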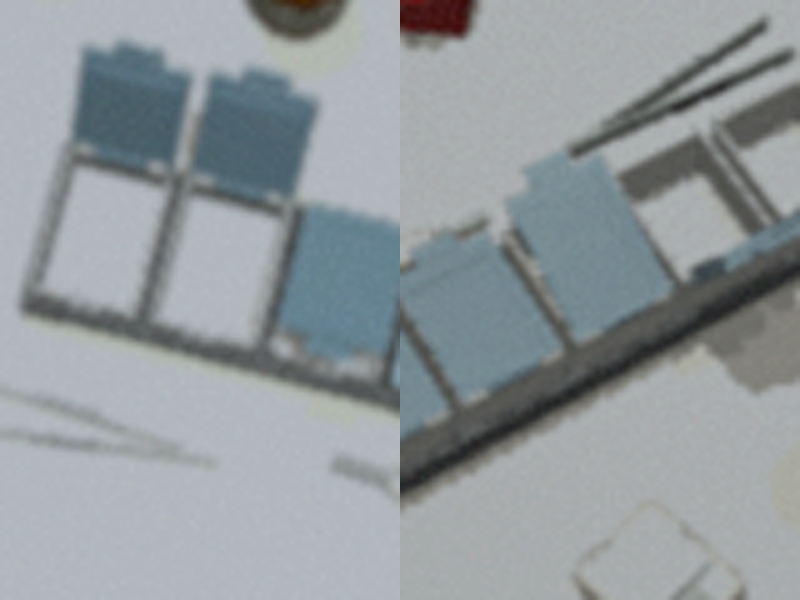

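The crop confirms it: the third lid hides the front of its own pod less than its neighbours do and stands raised in both views, with its tab at crop (335,358) and (548,159). Next I triangulate.

```bash
cat > h.py <<'E'
import pickle,cv2,numpy as np
d=pickle.load(open("c.pkl","rb"))
P={n:d[n]["intrinsics"]@np.c_[d[n]["R"],d[n]["t"]] for n in d}
def tri(a,b):
    X=cv2.triangulatePoints(P["top"],P["scene"],np.array(a,float).reshape(2,1),np.array(b,float).reshape(2,1))[:,0]
    X=X[:3]/X[3]
    e=[np.round((lambda q:q[:2]/q[2])(P[n]@np.r_[X,1])-p,1) for n,p in(("top",a),("scene",b))]
    return X,e
def plane(n,p,z):
    c=d[n];r=c["R"].T@np.linalg.inv(c["intrinsics"])@[*p,1];o=-c["R"].T@c["t"]
    return o+r*(z-o[2])/r[2]
E
python3 - <<'E'
from h import *
np.set_printoptions(precision=4,suppress=True)
for n,a,b in [("hinge+y",(279.6,191.4),(235.6,238)),("hinge-y",(301.4,195.8),(214.4,249.4)),("front+y",(274,216.4),(221,211)),("tab tip",(285,222),(209.6,211.8))]:
    print(n,*tri(a,b))
# shut lids: rack-end corners at lid top z~.044
for p in [(619,344),(608,394),(471,306),(438,297)]: print(plane("top",np.array(p)/1.5625,.044))
for p in [(348,330),(609,398)]: print("rack front corners",plane("top",np.array(p)/1.5625,.023))
E
```

```text
hinge+y [ 0.5654 -0.02    0.0393] [array([-0.4, -0.3]), array([-0.7,  0.1])]
hinge-y [ 0.555  -0.0607  0.0408] [array([0.3, 0.2]), array([ 0.5, -0.1])]
front+y [ 0.5164 -0.0066  0.0624] [array([-0.8, -0.6]), array([-1.1,  0.2])]
tab tip [ 0.5054 -0.0248  0.069 ] [array([-1. , -0.7]), array([-1.4,  0.2])]
[ 0.5068 -0.2286  0.044 ]
[ 0.4498 -0.2114  0.044 ]
[ 0.5548 -0.0599  0.044 ]
[ 0.5662 -0.0218  0.044 ]
rack front corners [0.5328 0.0845 0.023 ]
rack front corners [ 0.4467 -0.2183  0.023 ]
```

The hinge is at about (0.560,-0.041,0.041) and the raised tab at z about 0.069, so the lid is open about 0.45 rad. That fits the given heights. The rack yaw is about -15.9°. I'll travel high with the fingers closed and the finger line turned along the rack's x.

```bash
cat > go.py <<'E'
import sys,numpy as np
from cell import robot
from scipy.spatial.transform import Rotation as R
s=robot.state(); yaw=-.2768
rx=np.array([np.cos(yaw),np.sin(yaw),0]);ry=np.array([-np.sin(yaw),np.cos(yaw),0])
T=R.from_rotvec(s["ee_rot"]); G=R.from_matrix(np.c_[ry,rx,[0,0,-1]])
def need(x,y,z): print("shift",np.round(T.inv().apply(np.array([x,y,z])-s["position"]),4),"turn",np.round((T.inv()*G).as_rotvec(),3),"t",s["time_s"],"F",np.round(s["contact_force"],2),"pos",np.round(s["position"],4))
if len(sys.argv)>1: need(*map(float,sys.argv[1:]))
E
python3 go.py .517 -.028 .2
python3 -m creep '[{"claw":0,"tx":-0.497,"ty":-0.48,"tz":0.03,"wz":1.51},{"claw":0,"tx":-0.497,"ty":-0.48,"tz":0.03,"wz":1.51},{"claw":0,"tx":-0.497,"ty":-0.48,"tz":0.03,"wz":1.51},{"claw":0,"tx":-0.497,"ty":-0.48,"tz":0.03,"wz":1.51},{"claw":0,"tx":-0.497,"ty":-0.48,"tz":0.03,"wz":1.51},{"claw":0,"tx":-0.497,"ty":-0.48,"tz":0.03,"wz":1.51},{"claw":0,"tx":-0.497,"ty":-0.48,"tz":0.03,"wz":1.51},{"claw":0,"tx":-0.497,"ty":-0.48,"tz":0.03,"wz":1.51}]' 20
python3 go.py .517 -.028 .2
```

```text
shift [-0.4971 -0.48    0.0501] turn [-1.000e-03  1.000e-03  1.511e+00] t 0.1 F [1.28 0.62 0.23] pos [0.2064 0.5893 0.2493]
shift [-0.4971 -0.48    0.0501] turn [-1.000e-03  1.000e-03  1.511e+00] t 0.1 F [1.28 0.62 0.23] pos [0.2064 0.5893 0.2493]invalid input at $[0]: expected keys claw, tx, ty, tz, wx, wy, wz
```

```bash

python3 -m creep '[{"claw":0,"tx":-0.497,"ty":-0.48,"tz":0.03,"wx":0,"wy":0,"wz":1.51},{"claw":0,"tx":-0.497,"ty":-0.48,"tz":0.03,"wx":0,"wy":0,"wz":1.51},{"claw":0,"tx":-0.497,"ty":-0.48,"tz":0.03,"wx":0,"wy":0,"wz":1.51},{"claw":0,"tx":-0.497,"ty":-0.48,"tz":0.03,"wx":0,"wy":0,"wz":1.51},{"claw":0,"tx":-0.497,"ty":-0.48,"tz":0.03,"wx":0,"wy":0,"wz":1.51},{"claw":0,"tx":-0.497,"ty":-0.48,"tz":0.03,"wx":0,"wy":0,"wz":1.51},{"claw":0,"tx":-0.497,"ty":-0.48,"tz":0.03,"wx":0,"wy":0,"wz":1.51},{"claw":0,"tx":-0.497,"ty":-0.48,"tz":0.03,"wx":0,"wy":0,"wz":1.51}]' 20
python3 go.py .517 -.028 .2
```

```text
time_s: 0.9
position: [0.3866, 0.2311, 0.2326]
ee_rot: [2.19, 2.253, 0.0]
contact_force: [1.4, 1.5, -0.1]
grip_width: 0.0
gripper_force: 0.0
shift [-0.2627  0.123   0.0326] turn [ 0.    -0.     0.305] t 0.9 F [ 1.36  1.54 -0.07] pos [0.3866 0.2311 0.2326]
```

```bash

python3 -m creep '[{"claw":0,"tx":-0.26,"ty":0.12,"tz":0.04,"wx":0,"wy":0,"wz":0.3},{"claw":0,"tx":-0.26,"ty":0.12,"tz":0.04,"wx":0,"wy":0,"wz":0.3},{"claw":0,"tx":-0.26,"ty":0.12,"tz":0.04,"wx":0,"wy":0,"wz":0.3},{"claw":0,"tx":-0.26,"ty":0.12,"tz":0.04,"wx":0,"wy":0,"wz":0.3},{"claw":0,"tx":-0.26,"ty":0.12,"tz":0.04,"wx":0,"wy":0,"wz":0.3},{"claw":0,"tx":-0.26,"ty":0.12,"tz":0.04,"wx":0,"wy":0,"wz":0.3},{"claw":0,"tx":-0.26,"ty":0.12,"tz":0.04,"wx":0,"wy":0,"wz":0.3},{"claw":0,"tx":-0.26,"ty":0.12,"tz":0.04,"wx":0,"wy":0,"wz":0.3}]'
python3 go.py .517 -.028 .12
python3 - <<'E'
from cell import robot
import cv2,pickle
s=robot.state();c=robot.read_camera("wrist")
pickle.dump((s,c),open("w.pkl","wb"))
cv2.imwrite("pics/w1.png",cv2.resize(c["image"][:,:,::-1],(800,600),interpolation=cv2.INTER_CUBIC))
print(c["intrinsics"],c["hand_eye"])
E
```

```text
time_s: 1.7
position: [0.5146, -0.0237, 0.1922]
ee_rot: [-2.498, -1.904, 0.001]
contact_force: [-0.5, 0.5, -0.0]
grip_width: -0.001
gripper_force: 0.0
shift [-0.0035  0.0036  0.0721] turn [-0.001  0.     0.009] t 1.7 F [-0.49  0.52 -0.04] pos [ 0.5146 -0.0237  0.1922]
[[297.31863964   0.         256.35674134]
 [  0.         297.31863964 191.77453211]
 [  0.           0.           1.        ]] [[-2.34436252e-04 -9.48349062e-01 -3.17228627e-01  8.23640083e-02]
 [ 9.99999969e-01 -1.94178119e-04 -1.58521655e-04  4.35211074e-04]
 [ 8.87350047e-05 -3.17228654e-01  9.48349078e-01 -1.23768038e-01]
 [ 0.00000000e+00  0.00000000e+00  0.00000000e+00  1.00000000e+00]]
```

View pics/w1.png

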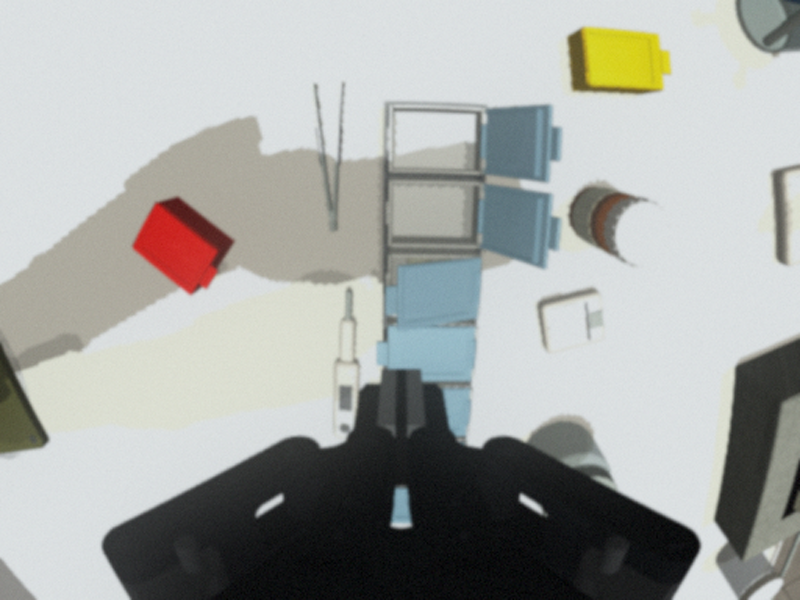

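The wrist view shows the rack upright (yaw matched), the ajar lid at (388-482, 258-325) with its tab at (392,300), and the fingertips near (400,385). I check the estimate by projecting the predicted points into this view.

```bash
python3 - <<'E'
import pickle,cv2,numpy as np
from scipy.spatial.transform import Rotation as R
s,c=pickle.load(open("w.pkl","rb"))
H=c["hand_eye"];T=R.from_rotvec(s["ee_rot"]);K=c["intrinsics"]
def pr(X):
    p=np.linalg.inv(H)@np.r_[T.inv().apply(np.array(X)-s["position"]),1]
    q,_=cv2.fisheye.projectPoints(p[:3].reshape(1,1,3),np.zeros(3),np.zeros(3),K,np.zeros(4)); return np.round(q.ravel()*1.5625,0)
yaw=-.2768;rx=np.array([np.cos(yaw),np.sin(yaw),0]);ry=np.array([-np.sin(yaw),np.cos(yaw),0])
h=np.array([.560,-.0405,.0415]);a=.45
L=lambda d,w:h-rx*d*np.cos(a)+np.array([0,0,d*np.sin(a)+.0025])+ry*w
for n,X in dict(hp=h+ry*.0197,hm=h-ry*.0197,fp=L(.0555,.0197),fm=L(.0555,-.0197),tab=L(.0625,0),shutpod_front=h-rx*.0555-ry*.045,tip=s["position"]-[0,0,.019]).items(): print(n,pr(X))
E
```

```text
hp [479. 261.]
hm [476. 321.]
fp [397. 271.]
fm [397. 337.]
tab [386. 307.]
shutpod_front [389. 357.]
tip [399. 393.]
```

Predictions agree to within a few pixels (the lid is perhaps slightly lower, ~0.4 rad). Now descending to just above the lid, at 42-45 mm from the hinge.

```bash
python3 go.py .519 -.029 .1
python3 -m creep '[{"claw":0,"tx":-0.005,"ty":0.005,"tz":0.045,"wx":0,"wy":0,"wz":0.01},{"claw":0,"tx":-0.005,"ty":0.005,"tz":0.08,"wx":0,"wy":0,"wz":0.01},{"claw":0,"tx":-0.005,"ty":0.005,"tz":0.092,"wx":0,"wy":0,"wz":0.01},{"claw":0,"tx":-0.005,"ty":0.005,"tz":0.092,"wx":0,"wy":0,"wz":0.01},{"claw":0,"tx":-0.005,"ty":0.005,"tz":0.092,"wx":0,"wy":0,"wz":0.01}]'
python3 go.py .519 -.029 .063
```

```text
shift [-0.0055  0.0065  0.0923] turn [-0.001 -0.001  0.011] t 1.75 F [-0.86  0.93  0.82] pos [ 0.5143 -0.0221  0.1923]
time_s: 2.25
position: [0.5188, -0.0281, 0.1016]
ee_rot: [2.504, 1.896, 0.002]
contact_force: [-0.8, -0.6, 0.4]
grip_width: 0.003
gripper_force: 0.0
shift [-0.0009  0.0004  0.0386] turn [ 0.001 -0.001  0.002] t 2.25 F [-0.8  -0.61  0.42] pos [ 0.5188 -0.0281  0.1016]
```

```bash

python3 -m creep '[{"claw":0,"tx":0,"ty":0,"tz":0.004,"wx":0,"wy":0,"wz":0},{"claw":0,"tx":0,"ty":0,"tz":0.008,"wx":0,"wy":0,"wz":0},{"claw":0,"tx":0,"ty":0,"tz":0.012,"wx":0,"wy":0,"wz":0},{"claw":0,"tx":0,"ty":0,"tz":0.016,"wx":0,"wy":0,"wz":0},{"claw":0,"tx":0,"ty":0,"tz":0.02,"wx":0,"wy":0,"wz":0},{"claw":0,"tx":0,"ty":0,"tz":0.024,"wx":0,"wy":0,"wz":0},{"claw":0,"tx":0,"ty":0,"tz":0.028,"wx":0,"wy":0,"wz":0},{"claw":0,"tx":0,"ty":0,"tz":0.03,"wx":0,"wy":0,"wz":0}]'
python3 go.py .519 -.029 .063; python3 go.py .519 -.029 .063
python3 -m creep '[{"claw":0,"tx":0,"ty":0,"tz":0.001,"wx":0,"wy":0,"wz":0},{"claw":0,"tx":0,"ty":0,"tz":0.002,"wx":0,"wy":0,"wz":0},{"claw":0,"tx":0,"ty":0,"tz":0.003,"wx":0,"wy":0,"wz":0},{"claw":0,"tx":0,"ty":0,"tz":0.003,"wx":0,"wy":0,"wz":0}]'
```

```text
time_s: 3.05
position: [0.5181, -0.029, 0.0701]
ee_rot: [-2.506, -1.894, 0.001]
contact_force: [0.2, -0.4, 0.3]
grip_width: 0.004
gripper_force: 0.2
shift [0.0002 0.0009 0.0071] turn [-0.001  0.     0.001] t 3.05 F [ 0.16 -0.37  0.25] pos [ 0.5181 -0.029   0.0701]
shift [0.0002 0.0009 0.0071] turn [-0.001  0.     0.001] t 3.05 F [ 0.16 -0.37  0.25] pos [ 0.5181 -0.029   0.0701]
time_s: 3.45
position: [0.5185, -0.029, 0.0676]
ee_rot: [2.506, 1.895, 0.0]
contact_force: [-0.6, -0.2, -0.8]
grip_width: 0.002
gripper_force: 0.0
```

```bash

python3 -m creep '[{"claw":0,"tx":0,"ty":0,"tz":0.001,"wx":0,"wy":0,"wz":0},{"claw":0,"tx":0,"ty":0,"tz":0.002,"wx":0,"wy":0,"wz":0},{"claw":0,"tx":0,"ty":0,"tz":0.003,"wx":0,"wy":0,"wz":0},{"claw":0,"tx":0,"ty":0,"tz":0.003,"wx":0,"wy":0,"wz":0}]'
python3 -m creep '[{"claw":0,"tx":0,"ty":0,"tz":0.001,"wx":0,"wy":0,"wz":0},{"claw":0,"tx":0,"ty":0,"tz":0.001,"wx":0,"wy":0,"wz":0}]'
python3 - <<'E'
from cell import robot
import cv2,pickle,numpy as np
F=[]
for i in range(3):
    s=robot.state();c=robot.read_camera("wrist");F.append(s["contact_force"][2])
pickle.dump((s,c),open("w2.pkl","wb"))
cv2.imwrite("pics/w2.png",cv2.resize(c["image"][:,:,::-1],(800,600),interpolation=cv2.INTER_CUBIC))
print(F,s["position"])
E
```

```text
time_s: 3.85
position: [0.5184, -0.0289, 0.0645]
ee_rot: [-2.506, -1.895, -0.0]
contact_force: [0.3, 0.0, -0.0]
grip_width: 0.003
gripper_force: 0.0
time_s: 4.05
position: [0.5184, -0.029, 0.0635]
ee_rot: [2.506, 1.895, 0.0]
contact_force: [0.9, 0.4, -1.1]
grip_width: -0.004
gripper_force: 0.0
[np.float64(-1.1301264740769856), np.float64(-0.04227265421945952), np.float64(-0.21068107276612222)] [ 0.51843988 -0.02897581  0.06360115]
```

View pics/w2.png

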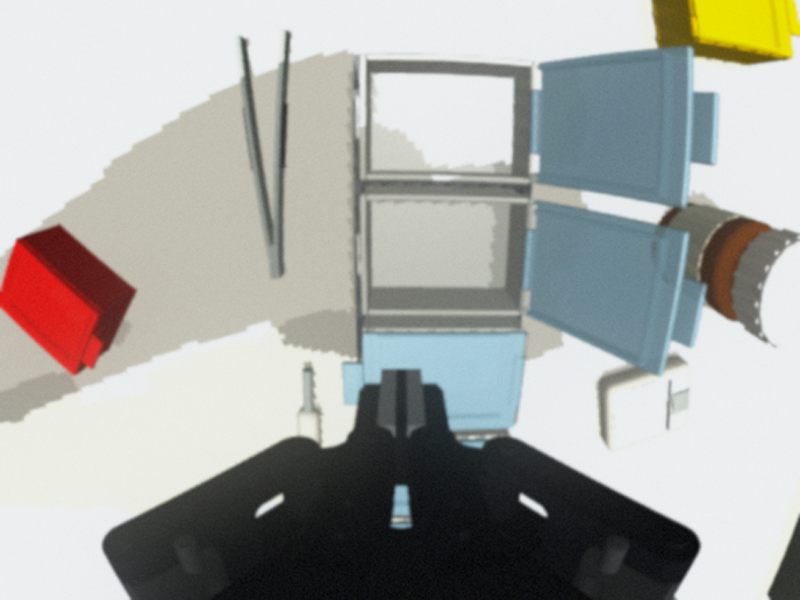

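The fingertips at (400,385) rest within the lid at (362-525, 332-430), which is almost flat. There is no stop force yet, so I press on in small steps.

```bash

for i in 1 ; do python3 -m creep '[{"claw":0,"tx":0,"ty":0,"tz":0.001,"wx":0,"wy":0,"wz":0},{"claw":0,"tx":0,"ty":0,"tz":0.001,"wx":0,"wy":0,"wz":0}]' | grep -E "pos|contact"; done
python3 -m creep '[{"claw":0,"tx":0,"ty":0,"tz":0.0,"wx":0,"wy":0,"wz":0}]'| grep -E "pos|contact"
python3 -m creep '[{"claw":0,"tx":0,"ty":0,"tz":0.001,"wx":0,"wy":0,"wz":0},{"claw":0,"tx":0,"ty":0,"tz":0.001,"wx":0,"wy":0,"wz":0}]'| grep -E "pos|contact"
python3 -m creep '[{"claw":0,"tx":0,"ty":0,"tz":0.0,"wx":0,"wy":0,"wz":0}]'| grep -E "pos|contact"
```

```text
position: [0.5184, -0.029, 0.0626]
contact_force: [-0.5, -0.2, 1.5]
position: [0.5184, -0.029, 0.0627]
contact_force: [0.9, -0.3, 0.9]
position: [0.5185, -0.029, 0.0618]
contact_force: [-0.6, -0.0, 4.2]
position: [0.5184, -0.029, 0.0618]
contact_force: [-0.7, 0.9, 3.5]
```

The force rises from about 1 N to 4 N within 1 mm, right at the expected height of 0.063. That is the stop. Now I lift straight up and check.

```bash

python3 -m creep '[{"claw":0,"tx":0,"ty":0,"tz":-0.005,"wx":0,"wy":0,"wz":0},{"claw":0,"tx":0,"ty":0,"tz":-0.02,"wx":0,"wy":0,"wz":0},{"claw":0,"tx":0,"ty":0,"tz":-0.06,"wx":0,"wy":0,"wz":0},{"claw":0,"tx":0,"ty":0,"tz":-0.1,"wx":0,"wy":0,"wz":0},{"claw":0,"tx":0,"ty":0,"tz":-0.15,"wx":0,"wy":0,"wz":0},{"claw":0,"tx":0,"ty":0,"tz":-0.18,"wx":0,"wy":0,"wz":0},{"claw":0,"tx":0,"ty":0,"tz":-0.18,"wx":0,"wy":0,"wz":0},{"claw":0,"tx":0,"ty":0,"tz":-0.18,"wx":0,"wy":0,"wz":0}]'
python3 - <<'E'
from cell import robot
import cv2,numpy as np
a=robot.read_camera("wrist")["image"][:,:,::-1];b=robot.read_camera("scene")["image"][:,:,::-1]
f=lambda i,x,y:cv2.resize(i[y:y+150,x:x+133],(400,450),interpolation=cv2.INTER_CUBIC)
cv2.imwrite("pics/end.png",np.hstack([f(a,200,120),f(b,110,180)]))
E
```

```text
time_s: 5.6
position: [0.5183, -0.0289, 0.242]
ee_rot: [2.505, 1.895, 0.001]
contact_force: [-0.4, 0.1, -1.6]
grip_width: -0.002
gripper_force: 0.0
```

View pics/end.png

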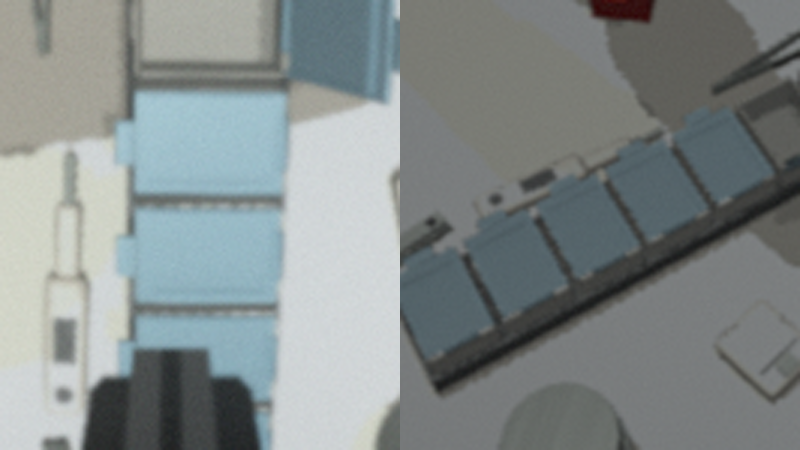

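The lid, at (210,140) in the wrist crop and (725,155) in the scene crop, lies flush and in line with its shut neighbours. The rest is undisturbed and the hand is 18 cm up.

```bash
python3 -c "
from cell import robot
print(robot.close_job())"
```

```text
the job is handed in; nothing more can be done
None
```

The part-raised lid is pressed fully shut (about 4 N at the stop), the hand is 18 cm clear above it, nothing else looks disturbed in the final pictures, and the job is handed in.

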